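Shift a simulator gear shifter into fifth on the repair bench

ROBOT

A 6-joint arm with a two-finger parallel gripper is mounted at the origin on the work surface. World frame = base frame: x ahead of the robot, y to its left, z up, the work surface at z = 0. Lengths are in m, angles in rad, forces in N, time in s.
With the tool pointing down it reaches from about 0.35 to 0.975 m from the base axis. Payload 7.1 kg.
Tool frame: the origin (TCP) lies midway between the tips of the shut fingers; the grasp point (between the pads) lies 19 mm behind it; z points along the fingers, y is the line along which they close (so a half turn about z gives the same grasp; the last joint's range is limited). The gripper opens to 88 mm and grips with 3 to 60 N. Pads are 20 mm wide; open, the fingers measure 115 mm over their backs; the gripper's body (75 mm by 178 mm) begins 61 mm behind the grasp point.
Start: joints at [-1.145, 0.423, 1.63, -0, 1.089, -0.019], TCP at [0.269, -0.564, 0.223] pointing down, gripper open.
Joint ranges: [-3, 3], [-0.9, 2.11], [0.09, 2.58], [-1.31, 4.45], [0.11, 2.69], [-2.54, 2.54]. Speed limits (rad/s): [2.39, 2.39, 3.01, 3.14, 3.14, 3.14].

INTERFACE

Orientations are given as a unit quaternion [w, x, y, z].
In Python, from station import move_pose, movel, movej, command_gripper, wait, inverse_kinematics, read_camera, camera_info, MotionError, job_done, get_time, get_joint_pos, get_qvel, get_effort, get_tcp_pos, get_ee_rot, get_ft_force, get_ft_torque, get_grip_width, get_finger_force gives the robot as it stands. Calls block until the motion is done:
- move_pose(position, orientation): joint-space move of the TCP to a pose.
- movel(position, frame=None, v=0.15, until_force=None): straight line of the TCP; frame=None keeps the orientation; v is the mean speed in m/s. With until_force (N) it stops when the force on the tool has changed by that much, and returns True; else False.
- movej(angles): joint-space move.
- command_gripper(opening): opening from 0.0 (shut) to 1.0 (fully open); the grip force is fixed at half the most; returns when the fingers have stopped.
- wait(seconds).
- inverse_kinematics(position, orientation): joint angles nearest the present ones, or None.
- read_camera(name): name is "scene" or "side" or "wrist"; returns the picture (384x512x3 uint8, red, green, blue); there is no depth.
- camera_info(name): a dict with "intrinsics" (3x3 intrinsics, pixels), "dist" ([k1, k2, p1, p2, k3] as OpenCV has them; the pictures are not rectified), "T" (4x4, takes a point from camera to world coordinates); the wrist camera has in their place "tool_from_camera" (4x4, takes a point from camera to tool coordinates, whose origin is the TCP and whose axes are the flange's). Camera axes: x right, y up, looking along -z (the intrinsics and any distortion apply to the point x, -y, -z); pixel columns grow to the right and rows downward; lengths in m; the calibration is good to about 2 mm. A picture is of the moment at which its call begins: read the wrist's pose just before it. camera_info takes no time and is no camera call.
A pose or a line that the arm cannot do raises MotionError and nothing moves.
- job_done(): hands the job in; it is judged then, once.
Readings, each from a call of its own:
- get_time(): time.
- get_joint_pos(): joint angles.
- get_qvel(): joint speeds.
- get_effort(): joint torques, N m.
- get_tcp_pos(): TCP position.
- get_ee_rot(): TCP orientation.
- get_ft_force(): force on the tool from outside, world axes, zero at the start.
- get_ft_torque(): the same for the moment, N m.
- get_grip_width(): opening from 0.0 (shut) to 1.0 (fully open).
- get_finger_force(): force on a finger pad.
Only numpy, scipy, OpenCV 4.12 (cv2) and the standard library are available. Lean on these libraries where they do the work, as an engineer would, in place of code of your own. Each camera call takes 0.05 s, during which the arm holds its last target. There are 200 camera calls.

TASK

The driving-simulator gear shifter bolted up on this electronics bench has to be put into fifth gear so that its fifth-gear switch can be checked; its stick has been left somewhere in the first slot, the leftmost of the three as you look from the robot. Pushing only, with your fingertips or the outside of your fingers, bring the stick into neutral, move it right across the gate past the middle slot, then push it forward, away from the robot, until it is fully home in the third slot, and leave it there. Do it gently, without forcing or pinching the knob or lifting the ring under it, and leave the other things on the bench where they are.

Things in the scene. Friction and masses are not known exactly. Their poses are not given: they have to be found in the camera images.
- shifter: Gear shifter fixed to the bench: grey sheet-metal housing 130 mm (x) by 116 mm (y), steel gate plate on top, 102 mm above the bench, on an aluminium base plate 250 x 210 x 8 mm. Origin on the bench under the middle of the gate. Its +x is the driver's forward and points away from the robot, turned up to 20 degrees either way; +y is the driver's left.
- gate (a point): Middle of the gate, on the plate's top face; axes as the shifter's. Three slots run along x, side by side, counted from the left (+y): first, middle, third; one neutral channel along y joins their middles. The rear half of the third slot is shut by the reverse pawl: it opens only forward.
- stick: The whole stick: shaft, knob and lift ring. Origin at its pivot, 20 mm above the bench under the middle of the gate; z runs up the shaft. With a = shift_side, f = shift_fore the knob's centre in the shifter's frame is x = 0.18 cos a sin f, y = -0.18 sin a, z = 0.02 + 0.18 cos a cos f: y = +44, 0, -44 mm in the three slots, x = +-52 mm at the slot ends.
- knob (a point): Centre of the black knob on the stick, 200 mm above the bench when upright. Round, 48 mm across from 10 mm below to 12 mm above this point, 30 mm across at its underside 30 mm below; rounded top 29 mm above. Bare shaft under it 10 mm thick. The stick stays where it is left (friction, no spring) and yields to 2 to 3 N on the knob, forward or sideways.
- shift_fore (a joint): Fore-and-aft angle of the stick (rad): 0 in neutral, positive leaning forward (+x of the shifter); stops at +0.30 and -0.30 at the slot ends. It can go sideways only within about 0.05 of 0 (the neutral channel). A gear is fully engaged at the stop.
- shift_side (a joint): Sideways angle of the stick (rad), positive to the right: -0.245 in the first slot, 0 in the middle slot, +0.245 in the third, each with about 0.023 of play; stops at -0.268 and +0.268. Pushed right to its stop in the neutral channel, the stick is in line with the third slot.
- lift_ring (a joint): How far (m) the reverse lift ring has been pulled up the stick: 0 at rest, at most 0.014. Aluminium collar 38 mm across its flange, 18 mm tall, top 47 mm below the knob's centre, sprung down with about 3 N.
- spare_knob: Loose spare shift knob, like the one on the stick (48 mm across, 58 mm tall), standing on the bench just left of the shifter's base plate. Origin at its underside.
- screwdriver: Loose screwdriver 190 mm long with a black handle, lying on the bench just right of the shifter. Origin at its underside, axis along x.
- bottle: Loose bare-metal spray bottle with white cap, 48 mm across and 145 mm tall, standing on the bench beyond the shifter's base plate. Origin at its underside.
- meter: Loose yellow hand multimeter 180 x 88 x 44 mm lying on its back on the right of the bench. Origin at the centre of its underside.
- spool: Loose reel of solder 64 mm across and 44 mm tall standing flat on the right of the bench. Origin at its underside.
- tray: Loose small steel parts tray 120 x 90 x 22 mm on the left of the bench. Origin at the centre of its underside.
- brush: Loose cleaning brush 170 mm long lying on the left of the bench. Origin at its underside, axis along x.

How it is judged:
On the way:
1. the stick stands across in neutral at the mouth of the third slot (value of joint shift_side above 0.15 rad and value of joint shift_fore below 0.15 rad), for 0.02 s.
At the end, for the whole second after the job is handed in: The stick is at rest in the forward end of the third (rightmost) slot: shift_side above 0.15 rad and shift_fore above 0.27 rad (within about 5 mm of its stop at the knob), the lift ring down (value of joint shift_fore above 0.27 rad and value of joint shift_side above 0.15 rad and velocity of joint shift_fore between -0.05 and 0.05 rad/s and value of joint lift_ring below 0.004 m); the robot touches nothing.
It fails at once if the reverse lift ring is lifted (more than 5 mm) (value of joint lift_ring above 0.005 m).
It fails at once if the knob is pinched: fingers press on opposite sides of it at once (quarters of the knob facing front, left, rear and right) ((contact force between the fingers and stick_c1 above 1 N and contact force between the fingers and stick_c3 above 1 N) or (contact force between the fingers and stick_c2 above 1 N and contact force between the fingers and stick_c4 above 1 N)).
It fails at once if the stick is forced (more than 35 N from the fingers) (contact force between the fingers and stick above 35 N).
It fails at once if one of the other things is shifted by more than 20 mm or lifted (distance of any of spare_knob, screwdriver, bottle, meter, spool, tray, brush from where it was at the start of the episode above 0.02 m).
It also fails if it takes over 45 s, if anything falls off the work surface, if the arm or the gripper's body presses on something with over 40 N, if the wrist force passes 120 N, or if a joint passes its speed limit or range.

## Working session

There is one attempt and no reset: what is moved stays moved. The work goes in short steps, each a Python script; the robot and the scene stay as the last script left them, time stands still between calls to the robot, and variables do not carry over. Pictures are saved under pics/ and viewed, at most 10 in all, crops included, and the job is handed in when it is done.

```bash
mkdir -p pics; ls
python3 - <<'E'
from station import *
import cv2
for n in("scene","side"):
    cv2.imwrite(f"pics/{n}0.png",cv2.resize(read_camera(n)[:,:,::-1],(800,600),interpolation=cv2.INTER_CUBIC))
    i=camera_info(n);print(n,i)
print(get_ee_rot(),get_time())
E
```

```text
pics
scene {'intrinsics': array([[374.96931739,   0.        , 254.51162403],
       [  0.        , 374.96931739, 191.38360494],
       [  0.        ,   0.        ,   1.        ]]), 'dist': array([-0.12082452,  0.        ,  0.        ,  0.        ,  0.        ]), 'T': array([[ 0.67458868, -0.56703461,  0.47265407,  1.09095195],
       [ 0.7381793 ,  0.52218315, -0.42710196, -0.48627171],
       [-0.0046304 ,  0.6370216 ,  0.77083205,  1.00764708],
       [ 0.        ,  0.        ,  0.        ,  1.        ]])}
side {'intrinsics': array([[460.60880703,   0.        , 255.13038321],
       [  0.        , 460.60880703, 194.00404821],
       [  0.        ,   0.        ,   1.        ]]), 'dist': array([0.06561172, 0.        , 0.        , 0.        , 0.        ]), 'T': array([[-0.93779346,  0.24200704, -0.24894983,  0.25432454],
       [-0.34675099, -0.68903997,  0.63638641,  0.78905839],
       [-0.01752639,  0.68312262,  0.73009336,  1.08366815],
       [ 0.        ,  0.        ,  0.        ,  1.        ]])}
[-6.46917733e-04  9.75360984e-01  2.20613947e-01 -1.36892051e-04] 0.1
```

View pics/scene0.png

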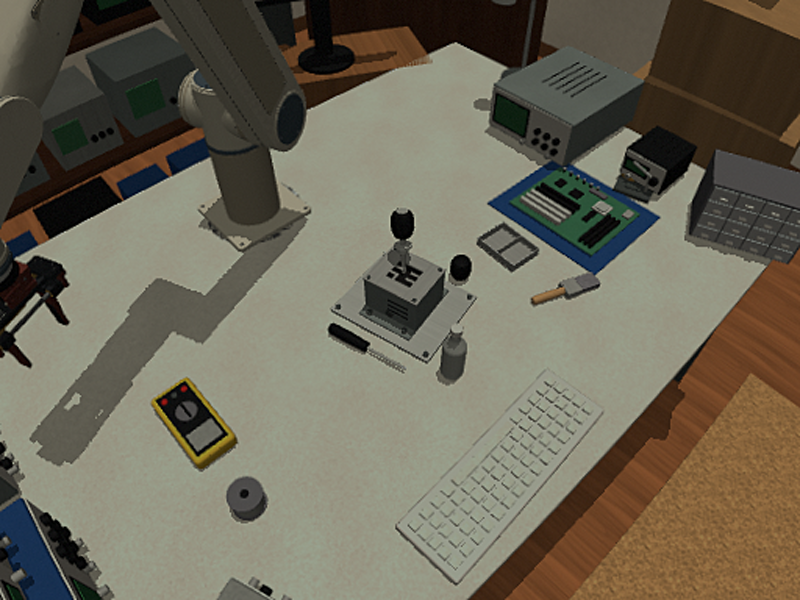

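View pics/side0.png

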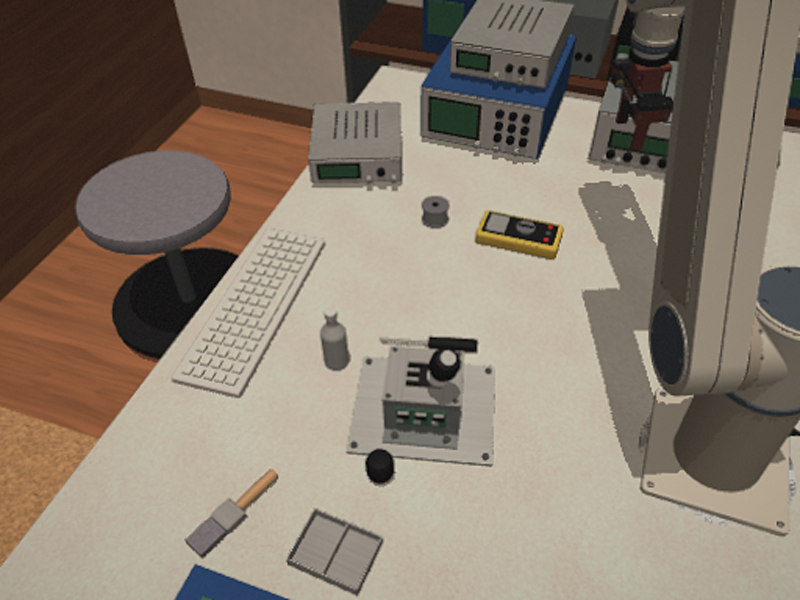

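The stick is leaning back towards the robot: the knob is at (402,224) in the scene view and (444,365) in the side view. I'll enlarge both views to read the corners.

Run:
```python
import cv2
for n,(x,y) in {"scene":(205,125),"side":(218,210)}.items():
    im=cv2.resize(cv2.imread(f"pics/{n}0.png"),(512,384),interpolation=cv2.INTER_AREA)
    cv2.imwrite(f"pics/{n}1.png",cv2.resize(im[y:y+108,x:x+110],None,fx=5.5,fy=5.5,interpolation=cv2.INTER_CUBIC))
```

```text
(no output)
```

View pics/scene1.png

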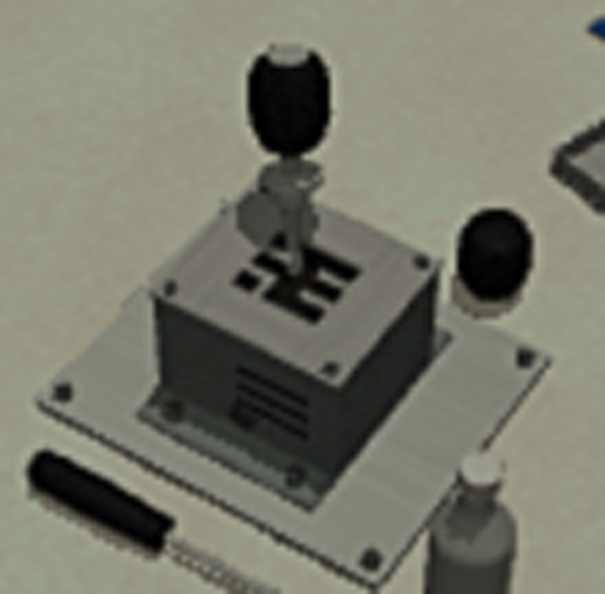

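View pics/side1.png

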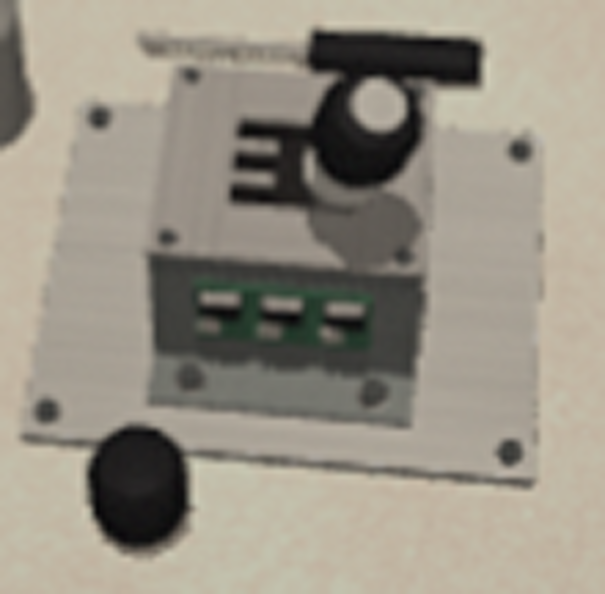

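```bash
cat > fit.py <<'E'
from station import *
import numpy as np, cv2
from scipy.optimize import least_squares
def proj(n,P):
    i=camera_info(n);T=np.linalg.inv(i["T"]);p=np.atleast_2d(P)@T[:3,:3].T+T[:3,3]
    return cv2.projectPoints(p*[1,-1,-1],np.zeros(3),np.zeros(3),i["intrinsics"],i["dist"])[0][:,0]
off={"scene":(205,125),"side":(218,210)}
B=lambda a,b:(a*.125,b*.105,.008)
G=lambda a,b:(a*.065,b*.058,.102)
D={"scene":[((38,402),B(-1,-1)),((375,585),B(1,-1)),((550,358),B(1,1)),((152,290),G(-1,-1)),((338,383),G(1,-1)),((440,263),G(1,1))],
"side":[((533,482),B(-1,1)),((25,437),B(1,1)),((82,102),B(1,-1)),((541,133),B(-1,-1)),((150,255),G(1,1)),((425,272),G(-1,1)),((175,68),G(1,-1))]}
K={"scene":(289,101),"side":(367,130)}
knob=lambda a,f:(.18*np.cos(a)*np.sin(f),-.18*np.sin(a),.02+.18*np.cos(a)*np.cos(f))
def W(q,p):
    c,s=np.cos(q[2]),np.sin(q[2]);p=np.atleast_2d(p)
    return np.c_[q[0]+c*p[:,0]-s*p[:,1],q[1]+s*p[:,0]+c*p[:,1],p[:,2]]
def res(q):
    r=[]
    for n in D:
        P=np.array([p for _,p in D[n]]+[knob(q[3],q[4])])
        u=np.array([u for u,_ in D[n]]+[K[n]])/5.5+off[n]
        r.append((proj(n,W(q,P))-u).ravel())
    return np.concatenate(r)
E
python3 - <<'E'
from fit import *
s=least_squares(res,[.55,.1,0,-.2,-.2],loss='soft_l1')
print(s.x,np.round(res(s.x).reshape(-1,2),1).tolist(),W(s.x,[knob(*s.x[3:])]))
E
```

```text
[ 0.49033582  0.07548249  0.24956351 -0.25644395 -0.20349017] [[-0.6, -1.4], [0.5, -1.3], [0.0, -2.3], [-0.5, -0.8], [-0.3, -0.7], [-0.1, -1.9], [-0.2, -1.5], [0.4, -0.8], [-1.1, -0.5], [-0.6, -0.6], [-0.0, -0.2], [-0.7, -0.7], [-0.5, 0.0], [-0.2, -1.1], [-0.3, -0.2]] [[0.44496341 0.11103335 0.1905212 ]]
```

The fit is good to about 3 mm: shifter at (0.490, 0.075), yaw 0.25, stick at f≈-0.20 in the first slot. Step 1 is to shut the fingers and push the stick forward to neutral.

```bash
cat > h.py <<'E'
from station import *
import numpy as np
X,Y,A=0.4903,0.0755,0.2496
R=np.array([[np.cos(A),-np.sin(A)],[np.sin(A),np.cos(A)]])
Q=[0,np.cos(A/2),np.sin(A/2),0]
Z=.178
def w(x,y,z=Z): return [*(R@[x,y]+[X,Y]),z]
def loc():
    p=np.array(get_tcp_pos()); return np.round([*(R.T@(p[:2]-[X,Y])),p[2]],4)
def lf(): 
    f=np.array(get_ft_force()); return np.round([*(R.T@f[:2]),f[2]],2)
def st(m,r=None): print(m,r,loc(),lf(),round(get_time(),2))
E
python3 - <<'E'
from h import *
import cv2
command_gripper(0.0)
move_pose(w(-.108,.044,.27),Q); st('hover')
movel(w(-.108,.044),v=.15); st('down')
r=movel(w(-.060,.044),v=.03,until_force=1.5); st('touch',r)
movel(w(-.035,.044),v=.03,until_force=15); st('pushed')
movel(w(-.075,.044),v=.15); st('back')
im=[cv2.resize(read_camera("scene")[:,:,::-1][100:240,190:340],(400,373)),cv2.resize(read_camera("side")[:,:,::-1][180:320,200:350],(400,373))]
cv2.imwrite("pics/n1.png",np.hstack(im))
E
```

```text
hover None [-0.1078  0.0436  0.27  ] [-0.17 -0.47 -0.23] 3.81
down None [-0.1075  0.0438  0.1784] [-0.24  0.33  0.16] 4.58
touch True [-0.0696  0.0441  0.1776] [-1.75 -0.09  1.64] 5.76
pushed None [-0.0351  0.044   0.1779] [-1.81  0.5   1.09] 7.07
back None [-0.0742  0.044   0.1784] [0.21 0.07 0.52] 7.48
```

View pics/n1.png

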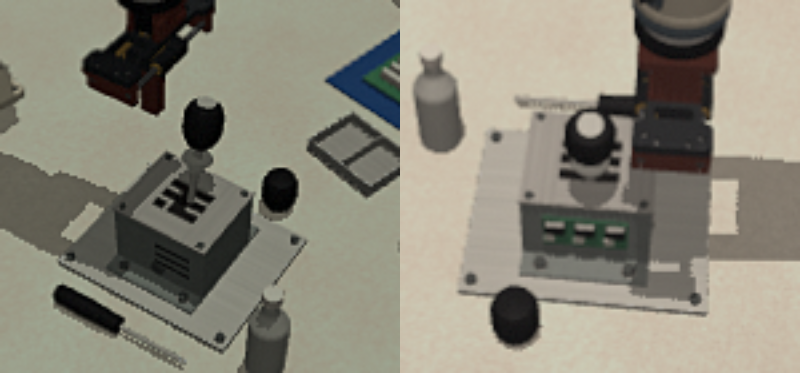

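The stick now stands near upright: knob at (203,124) in the left half and (590,136) in the right half. I'll fit its angles and push across if it's in the channel.

Run:
```python
from fit import *
from h import w,st
import cv2
q=[.4903,.0755,.2496]
u=np.array([[190+203/2.667,100+124/2.667],[200+190/2.667,180+136/2.667]])
r=lambda v:np.concatenate([(proj(n,W(q,[knob(*v)]))[0]-u[i]) for i,n in enumerate(("scene","side"))])
s=least_squares(r,[-.24,0]);print(s.x,s.fun)
assert abs(s.x[1])<.045
movel(w(-.075,.044,.27),v=.2)
movel(w(0,.115,.27),v=.2)
movel(w(0,.115),v=.2);st('left')
a=movel(w(0,.07),v=.05,until_force=1.5);st('touch',a)
a=movel(w(0,-.008),v=.04,until_force=9);st('across',a)
movel(w(0,.03),v=.15)
im=[cv2.resize(read_camera("scene")[:,:,::-1][100:240,190:340],(400,373)),cv2.resize(read_camera("side")[:,:,::-1][180:320,200:350],(400,373))]
cv2.imwrite("pics/n2.png",np.hstack(im));st('off')
```

```text
[-0.24248338 -0.00759082] [-0.16990581 -1.20209966 -0.43554222 -0.36340805]
left None [1.000e-04 1.146e-01 1.786e-01] [0.07 0.07 0.6 ] 9.47
touch True [-0.0002  0.076   0.1779] [0.53 2.34 0.34] 10.2
across False [-0.     -0.0079  0.178 ] [-1.35  2.65 -1.41] 12.47
off None [0.0002 0.0295 0.1781] [-0.8   0.56 -0.5 ] 12.97
```

View pics/n2.png

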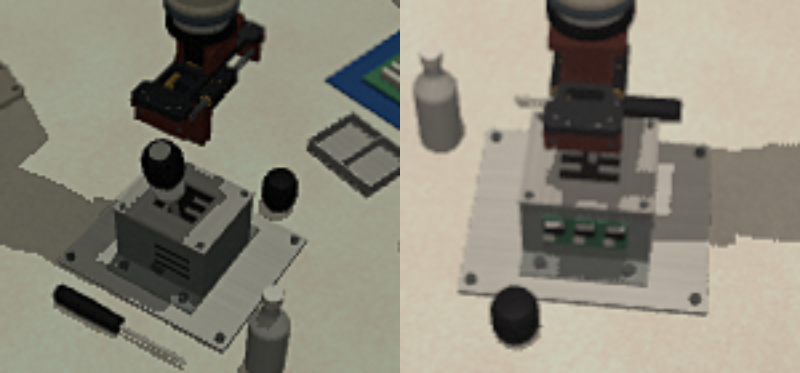

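The stick is across at the right of the gate. Contact geometry puts it about 3 mm short of the slot line, so I'll nudge it to its side stop, then push forward.

Run:
```python
from h import *
import cv2
movel(w(0,-.004),v=.08)
a=movel(w(0,-.018),v=.03,until_force=6);st('stop',a)
movel(w(0,.03),v=.15)
movel(w(0,.03,.27),v=.2)
movel(w(-.075,-.045,.27),v=.2)
movel(w(-.075,-.045),v=.2);st('rear')
a=movel(w(-.02,-.045),v=.05,until_force=1.5);st('touch',a)
a=movel(w(.028,-.045),v=.03,until_force=9);st('fwd',a)
```

```text
stop False [-0.0002 -0.0179  0.1778] [-0.76  2.7  -0.91] 14.16
rear None [-0.0742 -0.0446  0.1782] [ 0.43 -0.44  0.89] 16.52
touch True [-0.0344 -0.045   0.1778] [-1.32  0.35 -1.1 ] 17.31
fwd True [ 0.0202 -0.0447  0.1764] [-7.12 -1.02  5.44] 19.11
```

Run:
```python
from h import *
import cv2
movel(w(-.075,-.045),v=.15)
movel(w(-.09,-.045,.30),v=.2);wait(.3);st('off')
im=[cv2.resize(read_camera("scene")[:,:,::-1][100:240,190:340],(400,373)),cv2.resize(read_camera("side")[:,:,::-1][180:320,200:350],(400,373))]
cv2.imwrite("pics/n3.png",np.hstack(im))
```

```text
off None [-0.0903 -0.0449  0.2992] [-0.    0.1   0.29] 20.96
```

View pics/n3.png

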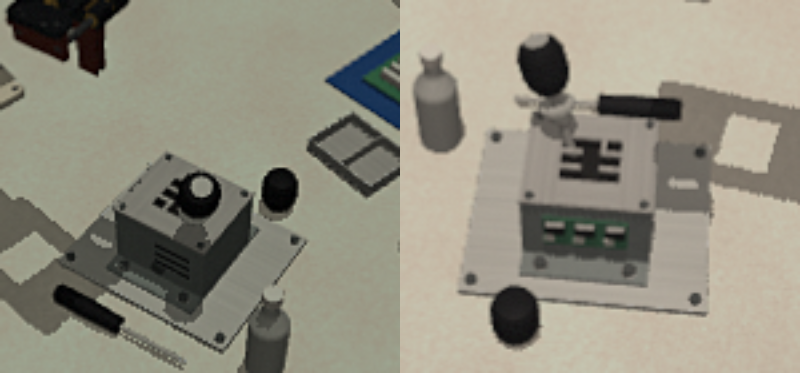

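The knob is at (200,195) in the left half and (543,65) in the right half, leaning forward and right. I'll fit the angles and hand in if it's home.

Run:
```python
from fit import *
q=[.4903,.0755,.2496]
u=np.array([[190+200/2.667,100+195/2.667],[200+143/2.667,180+65/2.667]])
r=lambda v:np.concatenate([(proj(n,W(q,[knob(*v)]))[0]-u[i]) for i,n in enumerate(("scene","side"))])
s=least_squares(r,[.24,.3]);print(s.x,s.fun)
if s.x[0]>.2 and s.x[1]>.27: print(job_done())
```

```text
[0.27831645 0.30970349] [-0.28686709 -0.47345453 -0.55160654 -0.49742192]
the job is handed in; nothing more can be done
None
```

The stick is fully forward in the third slot and the job is handed in: the camera fit gives shift_side ≈ 0.28 and shift_fore ≈ 0.31 rad (at its stop), and the fingers are clear of everything.

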